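Lay the retaining bar over the can in the paint shaker

ROBOT

A 7-joint arm with a two-finger parallel gripper is mounted at the origin on the work surface. World frame = base frame: x ahead of the robot, y to its left, z up, the work surface at z = 0. Lengths are in m, angles in rad, forces in N, time in s.
With the tool pointing down it reaches from about 0.425 to 0.875 m from the base axis. Payload 4.7 kg.
Tool frame: the origin (TCP) lies at the very end of the fingers, on their centre line; the grasp point (between the pads) lies 19 mm behind it; z points along the fingers, y is the line along which they close (so a half turn about z gives the same grasp; the last joint's range is limited). The gripper opens to 87 mm and grips with 3 to 60 N. Pads are 19 mm wide; open, the fingers measure 117 mm over their backs; the gripper's body (75 mm by 190 mm) begins 51 mm behind the grasp point.
Start: joints at [1.315, 0.321, -0.07, 1.45, 0.023, 1.371, -0.057], TCP at [0.173, -0.627, 0.223] pointing down, gripper open.
Joint ranges: [-2.86, 2.86], [-0.3, 2.09], [-1.38, 1.24], [0.06, 2.45], [-1.56, 4.7], [0.09, 2.05], [-2.69, 2.69]. Speed limits (rad/s): [2.57, 2.57, 3.14, 3.14, 3.14, 3.14, 3.14].

INTERFACE

Orientations are given as a rotation vector (axis times angle).
In Python, from bench import ctrl, get_image, job gives the robot as it stands.
- The arm moves only by the shell command python3 -m crank 'ROWS' [FORCE]. ROWS is JSON, a list that holds one entry, the list of rows, each a list of 5 numbers: the shift along the tool's x, y, z in mm, then the turn about the tool's z in rad, then the closure, from -1 (fully open) to 1 (shut), so that 0 is half open. A call has 1 to 10 rows; each row shifts and turns the commanded pose from where the row before left it, along the tool's axes as they then stand; what a row does not reach is not made up. A row lasts 1/12 s, in which the tool goes at most 41.7 mm and 7.16 degrees, less where a joint would pass 70% of its speed; a pose out of reach is approached as far as the arm can. A call with a gripper value outside its range is refused whole. The fingers move at their own pace and stop on an object; FORCE is the grip in N (left out, the last holds). Time passes only in rows, so rows that do not move let the fingers close. It gives the time, the measured TCP pose, the force, the opening and the grip force at its end, in the units of the state.
- ctrl.get_state(): the state, without advancing time (a new reading comes with each control period).
- get_image(name): name is "scene" or "side" or "wrist"; returns a dict with "pixels" (420x560x3 uint8, red, green, blue), "fx", "fy", "cx", "cy" (pixels), "k1" (the pictures are not rectified: a ray, as slopes to the right and down, at radius r is drawn at 1 + k1 r^2 times it, then the intrinsics apply), "T" (4x4, takes a point from camera to world coordinates); the wrist camera has in their place "T_tool_cam" (4x4, takes a point from camera to tool coordinates, whose origin is the TCP and whose axes are the flange's). Camera axes: x right, y down, z forward; pixel columns grow to the right and rows downward; lengths in m; the calibration is good to about 2 mm. A picture is of the moment at which its call begins: read the wrist's pose just before it. There is no depth.
- job.close_job(): hands the job in; it is judged then, once.
The state is a dict: "time": time; "joint_positions": joint angles; "qd": joint speeds; "joint_torque": joint torques, N m; "position": TCP position; "tool_rot": TCP orientation; "ft_force": force on the tool from outside, world axes, zero at the start; "torque": the same for the moment, N m; "grip_width": opening from 0.0 (shut) to 1.0 (fully open); "grip_force": force on a finger pad.
Only numpy, scipy, OpenCV 4.12 (cv2) and the standard library are available. Lean on these libraries where they do the work, as an engineer would, in place of code of your own. Each camera call takes 0.05 s, during which the arm holds its last target. There are 200 camera calls.

TASK

Get the aluminium retaining bar ready for the paint shaker: draw it out from under the low shelf by the end that sticks out, and put it down flat on the open bench, clear of the shelf, letting go of it. Then take it again by its black middle and lay it, flat and centred, across the two forked posts of the blue shaker cradle, over the can, with each end down on the bottom of its fork. Set the bar down gently both times, never letting it drop, and leave the can in its cradle and everything else where it stands.

Things in the scene. Friction and masses are not known exactly. Their poses are not given: they have to be found in the camera images.
- bar_center (a point): Centre (half-way up) of the retaining bar: a straight plain aluminium tube, 240 mm long (its y axis), 25 mm wide (x), 20 mm tall (z), 170 to 350 g, the same either way round, with a black rubber band round the middle 60 mm and 12 mm orange end caps. At the start it lies flat on the bench in a bay of the low shelf, its -y end 30 to 60 mm out past the shelf's open front.
- bar_out (a point): Centre of the bar's -y end face, the end that sticks out of the shelf at the start (120 mm from the bar's centre, 10 mm above the bench).
- bar_in (a point): Centre of the bar's +y end face, the end that is under the shelf at the start.
- riser: Low two-bay shelf, fixed: dark board on three white walls, 220 mm in x, 200 mm in y; board 36 to 46 mm above the bench. Origin: on the bench, under its middle. Open front 100 mm from the origin towards -y (the robot's right). The walls, 8 mm thick, run along y at x = -106, 0, 106 mm: the bar is in one bay, a paddle in the other. Three cans stand on it, 80 mm or more back from the front edge.
- cradle_seat (a point): Blue shaker cradle (fixed): the point midway between its two fork bottoms, at their height, 142 mm above the bench. The cradle's x axis runs from post to post. Laid home, the bar's y axis lies along this x axis (either way round) and the bar's centre is 10 mm above this point.
- cradle: The same cradle; origin on the bench under its middle, same axes. Base 270 x 120 mm (x, y), 35 mm tall. Posts centred at x = -100 and +100 mm, each 30 mm along x. On each post's level top (the fork bottom) stand two steel cheeks 33 mm apart in y, straight for 18 mm, then flaring to a mouth about 56 mm wide, 35 mm above the fork bottom.
- shaker_can_center (a point): Centre of the teal paint can, 86 mm across, 100 mm tall, red lid, loose in the cradle, standing on its base midway between the posts; its lid is 7 mm below the fork bottoms. 0.8 kg.
- paddle_center (a point): Centre of the flat wooden stirring paddle, 240 x 28 x 6 mm, long along its y axis, with a dark red end, lying in the other bay of the shelf. To be left alone.
- tinter0_center (a point): Centre of a teal tinter can with black pouring lid on the shelf, 64 mm across, 97 mm tall with its lid. To be left alone.
- tinter1_center (a point): Centre of the navy tinter can on the shelf, same size. To be left alone.
- tinter2_center (a point): Centre of the purple tinter can on the shelf, same size. To be left alone.
- cup_center (a point): Centre of a white mixing cup, 84 mm across the rim, 100 mm tall, at the far side of the bench. To be left alone.
- thinner_center (a point): Centre of a grey bottle with red cap, 60 mm across, 160 mm tall, on the robot's right. To be left alone.
- brush_grip (a point): Handle of a paint brush lying at the far side of the bench. To be left alone.
Things that resemble listed ones, but are neither listed nor needed, are in the scene too. Of the things that look like the part that bears bar_center, the largest one is meant.

How it is judged:
On the way:
1. the bar lies flat on the bench, wholly clear of the shelf, and is let go ((y of each of bar_out, bar_in in the frame of riser below -0.1 m or y of each of bar_out, bar_in in the frame of riser above 0.1 m or x of each of bar_out, bar_in in the frame of riser below -0.11 m or x of each of bar_out, bar_in in the frame of riser above 0.11 m) and height (world z) of bar_center below 0.016 m and angle between bar_center's own z axis and vertical below 0.08 rad and contact force between the fingers and bar below 0.05 N and linear speed of bar below 0.03 m/s), for 0.2 s.
At the end, for the whole second after the job is handed in: The bar rests, let go and still, in both forks of the cradle: centred along its length to 15 mm and across to 7 mm, its centre 10 mm (to 4 mm) above the fork bottoms, flat and in line to 0.08 rad; the can stands upright in its place in the cradle to 12 mm (x of bar_center in the frame of cradle_seat between -0.015 and 0.015 m and y of bar_center in the frame of cradle_seat between -0.007 and 0.007 m and z of bar_center in the frame of cradle_seat between 0.006 and 0.014 m and angle between the y axis of bar_center and the x axis of cradle_seat, either way round below 0.08 rad and angle between each of bar_center, shaker_can_center's own z axis and vertical below 0.08 rad and linear speed of bar below 0.02 m/s and contact force between the fingers and bar below 0.05 N and contact force between bar and cradle above 0.5 N and horizontal distance between shaker_can_center and cradle_seat below 0.012 m); the robot touches nothing.
It fails at once if the bar falls (moves faster than 0.5 m/s with the fingers not on it, a drop of more than about 13 mm) (linear speed of bar above 0.5 m/s and contact force between the fingers and bar below 0.05 N).
It fails at once if the can in the cradle is tipped by more than 0.25 rad or moved by more than 20 mm (angle between shaker_can_center's own z axis and vertical above 0.25 rad or distance of shaker_can_center from where it was at the start of the episode above 0.02 m).
It fails at once if a bystander is moved by more than 30 mm (distance of any of paddle_center, tinter0_center, tinter1_center, tinter2_center, cup_center, thinner_center, brush_grip from where it was at the start of the episode above 0.03 m).
It also fails if it takes over 50 s, if anything falls off the work surface, if the arm or the gripper's body presses on something with over 40 N, if the wrist force passes 120 N, or if a joint passes its speed limit or range.

## Working session

There is one attempt and no reset: what is moved stays moved. The work goes in short steps, Python scripts to look and compute and a shell command to move; the robot and the scene stay as the last step left them, time stands still between calls to the robot, and variables do not carry over. Pictures are saved under pics/ and viewed, at most 10 in all, crops included, and the job is handed in when it is done.

```bash
ls; mkdir -p pics; cat > h.py <<'E'
import numpy as np, cv2
from scipy.spatial.transform import Rotation as R
from bench import ctrl, get_image, job
def snap(name,fn):
    s=ctrl.get_state(); im=get_image(name)
    cv2.imwrite(f'pics/{fn}.png',im['pixels'][:,:,::-1])
    if 'T' in im: T=im['T']
    else:
        W=np.eye(4); W[:3,:3]=R.from_rotvec(s['tool_rot']).as_matrix(); W[:3,3]=s['position']; T=W@im['T_tool_cam']
    np.savez(f'pics/{fn}.npz',T=T,k=[im[a] for a in('fx','fy','cx','cy','k1')])
def ray(fn,u,v):
    d=np.load(f'pics/{fn}.npz'); fx,fy,cx,cy,k1=d['k']; x,y=(u-cx)/fx,(v-cy)/fy
    a,b=x,y
    for _ in range(30):
        f=1+k1*(a*a+b*b); a,b=x/f,y/f
    T=d['T']; return T[:3,3],T[:3,:3]@np.array([a,b,1])
def at(fn,u,v,z):
    o,r=ray(fn,u,v); return (o+r*(z-o[2])/r[2]).round(4)
def proj(fn,p):
    d=np.load(f'pics/{fn}.npz'); fx,fy,cx,cy,k1=d['k']; T=d['T']
    q=T[:3,:3].T@(np.array(p)-T[:3,3]); a,b=q[0]/q[2],q[1]/q[2]; f=1+k1*(a*a+b*b)
    return np.round([fx*a*f+cx,fy*b*f+cy],1)
def tool(dw):
    s=ctrl.get_state(); return (R.from_rotvec(s['tool_rot']).inv().apply(dw)*1000).round(1)
E
python3 - <<'E'
from h import *
snap('scene','a');snap('side','b')
for n in 'ab':
    i=cv2.imread(f'pics/{n}.png'); cv2.imwrite(f'pics/{n}2.png',cv2.resize(i,(800,600),interpolation=cv2.INTER_CUBIC)); print(np.load(f'pics/{n}.npz')['T'].round(2))
s=ctrl.get_state(); print(s); print(R.from_rotvec(s['tool_rot']).as_matrix().round(3))
E
```

```text
pics
[[-0.83  0.48 -0.29  0.85]
 [ 0.56  0.7  -0.43  0.51]
 [-0.01 -0.52 -0.85  1.1 ]
 [ 0.    0.    0.    1.  ]]
[[ 0.95 -0.24  0.21  0.33]
 [-0.32 -0.73  0.61 -0.61]
 [ 0.01 -0.64 -0.77  0.84]
 [ 0.    0.    0.    1.  ]]
{'time': 0.1, 'joint_positions': array([ 1.31508944,  0.32173277, -0.0700857 ,  1.45152322,  0.02260869,
        1.37081227, -0.05690365]), 'qd': array([-0.0009464 , -0.00234531, -0.00144849, -0.00406316,  0.00076896,
       -0.00035079, -0.00101305]), 'joint_torque': array([ 1.58744911e-05, -4.92571378e+01, -4.05769609e-01, -3.13397205e+01,
       -6.42814999e-02,  3.94923321e-02,  7.49543574e-05]), 'position': array([ 0.17307572, -0.62602948,  0.22159631]), 'tool_rot': array([-3.11140171e+00, -4.22345259e-01,  5.12979390e-04]), 'ft_force': array([-0.85585397, -0.39487409, -0.18915802]), 'torque': array([-0.00092243,  0.01538732,  0.03803089]), 'grip_force': 0.0, 'grip_width': 0.9996056493503129}
[[ 0.964  0.267 -0.001]
 [ 0.267 -0.964  0.002]
 [-0.    -0.002 -1.   ]]
```

View pics/a2.png

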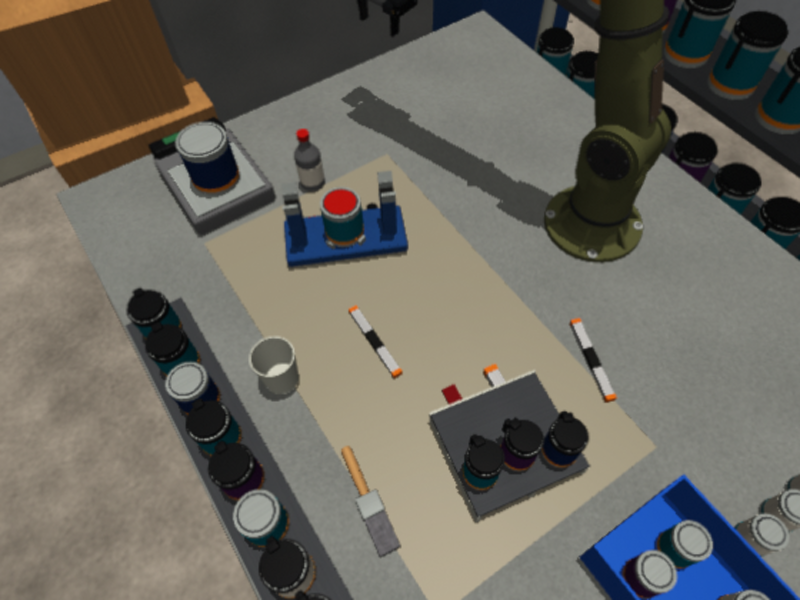

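View pics/b2.png

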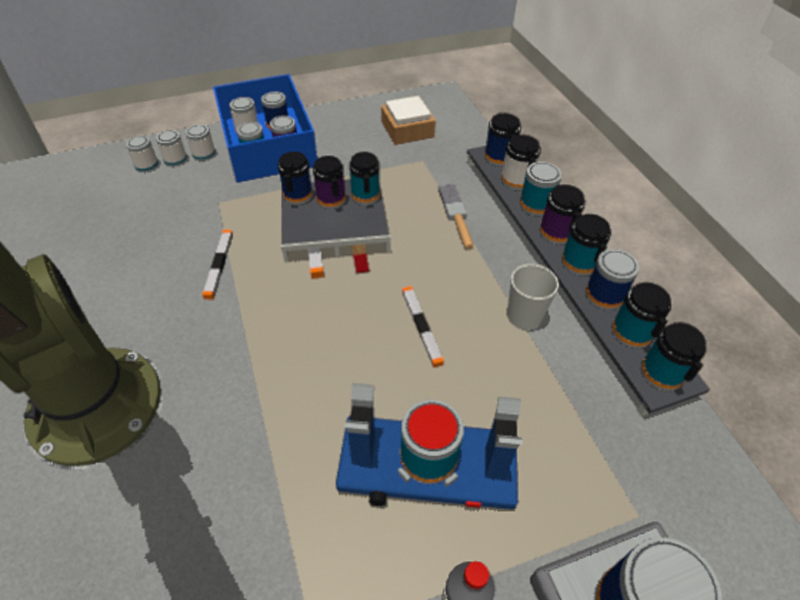

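The shelf holds the bar, with its orange cap at about (491,370) in scene and (317,270) in side. The cradle is near (345,230) in scene and (430,460) in side. Two decoy bars lie on the bench. I'll zoom in next.

```bash
python3 - <<'E'
from h import *
def c(n,u,v,w,h):
    i=cv2.imread(f'pics/{n}.png')[v:v+h,u:u+w]; o=cv2.resize(i,(400,300),interpolation=cv2.INTER_CUBIC)
    for k in range(0,w,20): cv2.putText(o,str(u+k),(int(k*400/w),8),0,.3,(0,255,255)); cv2.line(o,(int(k*400/w),10),(int(k*400/w),14),(0,255,255))
    for k in range(0,h,15): cv2.putText(o,str(v+k),(0,int(k*300/h)+4),0,.3,(0,255,255))
    return o
m=np.vstack([np.hstack([c('a',295,250,120,90),c('a',195,110,100,75)]),np.hstack([c('b',190,140,100,75),c('b',230,255,140,105)])])
cv2.imwrite('pics/m.png',m)
E
```

```text
(no output)
```

View pics/m.png

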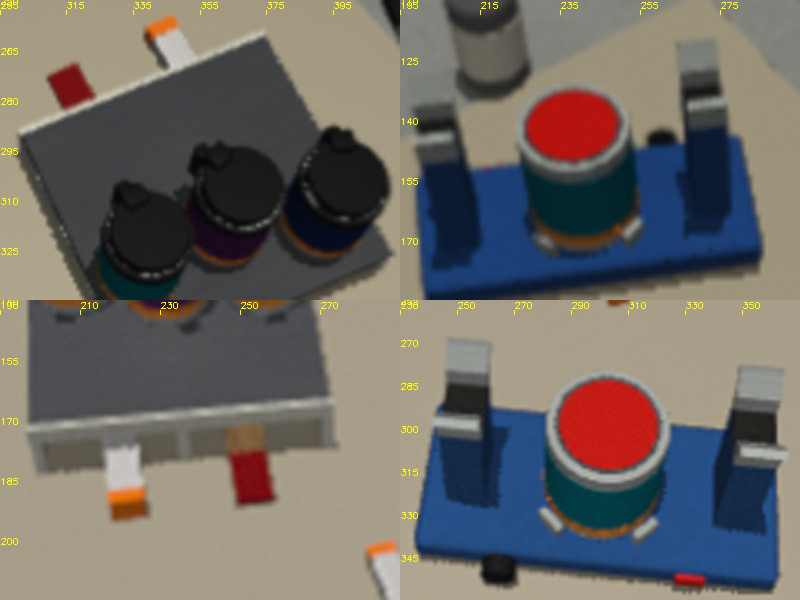

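```bash
python3 - <<'E'
from h import *
f1=lambda x,y:('a',295+(x+.5)/3.3333-.5,250+(y+.5)/3.3333-.5)
f2=lambda x,y:('a',195+(x+.5)/4-.5,110+(y+.5)/4-.5)
f3=lambda x,y:('b',190+(x+.5)/4-.5,140+(y+.5)/4-.5)
f4=lambda x,y:('b',230+(x+.5)/2.857-.5,255+(y+.5)/2.857-.5)
def P(t,p,z): print(t,at(*p,z))
for q in[(108,202),(145,200),(106,150),(141,147)]: P('bar side',f3(*q),.02)
for q in[(146,27),(176,17)]: P('bar scene',f1(*q),.02)
for q in[(27,127),(328,100)]: P('riser side',f3(*q),.046)
for q in[(20,135),(265,33),(392,252)]: P('riser scene',f1(*q),.046)
P('lid side',f4(208,124),.135);P('lid scene',f2(174,125),.135)
for q in[(57,121),(360,146),(68,40),(362,68)]: P('cheek side',f4(*q),.177)
for q in[(35,142),(306,106),(36,105),(297,42)]: P('cheek scene',f2(*q),.177)
E
```

```text
bar side [0.4177 0.162  0.02  ]
bar side [0.443  0.1556 0.02  ]
bar side [0.4282 0.2129 0.02  ]
bar side [0.4532 0.2078 0.02  ]
bar scene [0.4441 0.1612 0.02  ]
bar scene [0.4173 0.1682 0.02  ]
riser side [0.3766 0.2275 0.046 ]
riser side [0.5897 0.1855 0.046 ]
riser scene [0.5939 0.1874 0.046 ]
riser scene [0.3766 0.2291 0.046 ]
riser scene [0.4165 0.4208 0.046 ]
lid side [ 0.4982 -0.2817  0.135 ]
lid scene [ 0.4967 -0.2779  0.135 ]
cheek side [ 0.3959 -0.2677  0.177 ]
cheek side [ 0.5748 -0.3472  0.177 ]
cheek side [ 0.4203 -0.2115  0.177 ]
cheek side [ 0.6013 -0.2959  0.177 ]
cheek scene [ 0.6017 -0.2863  0.177 ]
cheek scene [ 0.4241 -0.2048  0.177 ]
cheek scene [ 0.5844 -0.3166  0.177 ]
cheek scene [ 0.3953 -0.2609  0.177 ]
```

```bash
python3 -m crank '[[[32,-12.5,-3,0,-1],[32,-12.5,-3,0,-1],[32,-12.5,-3,0,-1],[32,-12.5,-3,0,-1],[32,-12.5,-3,0,-1],[32,-12.5,-3,0,-1],[32,-12.5,-3,0,-1],[32,-12.5,-3,0,-1],[32,-12.5,-3,0,-1],[32,-12.5,-3,0,-1]]]'
python3 - <<'E'
from h import *
s=1/1.42857
for q in[(352,308),(398,374)]: print(at('a',q[0]*s,q[1]*s,.015))
for q in[(574,320),(612,398)]: print(at('a',q[0]*s,q[1]*s,.015))
E
```

```text
time: 0.93
position: [0.4492, -0.4194, 0.2523]
tool_rot: [-3.113, -0.422, 0.001]
ft_force: [-0.2, -1.2, -0.3]
grip_width: 0.998
grip_force: 0.0
[ 0.5843 -0.1079  0.015 ]
[0.589 0.074 0.015]
[0.2201 0.1785 0.015 ]
[0.2782 0.3482 0.015 ]
```

```bash
python3 -m crank '[[[15.4,-30.3,0,0,-1],[15.4,-30.3,0,0,-1],[15.4,-30.3,0,0,-1],[15.4,-30.3,0,0,-1],[15.4,-30.3,0,0,-1],[15.4,-30.3,0,0,-1],[15.4,-30.3,0,0,-1],[15.4,-30.3,0,0,-1],[15.4,-30.3,0,0,-1]]]' >/dev/null
python3 -m crank '[[[0.5,-31,0,0,-1],[0.5,-31,0,0,-1],[0.5,-31,0,0,-1],[0.5,-31,0,0,-1],[0.5,-31,0,0,-1],[0.5,-31,0,0,-1],[0.5,-31,0,0,-1],[0.5,-31,0,0,-1],[0.5,-31,0,0,-1]]]' >/dev/null
python3 -m crank '[[[0,0,0,-0.111,-1],[0,0,0,-0.111,-1],[0,0,0,-0.111,-1],[0,0,0,-0.111,-1],[0,0,0,-0.111,-1],[0,0,0,-0.111,-1],[0,0,0,-0.111,-1],[0,0,0,-0.111,-1],[0,0,0,-0.111,-1],[0,0,0,-0.111,-1]]]'
python3 - <<'E'
from h import *
snap('wrist','w1'); s=ctrl.get_state(); print(R.from_rotvec(s['tool_rot']).as_matrix().round(3),s['joint_positions'].round(2))
i=cv2.imread('pics/w1.png'); cv2.imwrite('pics/w12.png',cv2.resize(i,(800,600),interpolation=cv2.INTER_CUBIC))
E
```

```text
time: 3.27
position: [0.4389, 0.1491, 0.2521]
tool_rot: [-2.417, -2.006, 0.001]
ft_force: [-0.0, -0.1, -0.2]
grip_width: 0.997
grip_force: 0.0
[[ 0.18   0.984 -0.001]
 [ 0.984 -0.18  -0.   ]
 [-0.001 -0.001 -1.   ]] [ 0.36 -0.08 -0.7   1.82 -0.06  1.38 -0.5 ]
```

View pics/w12.png

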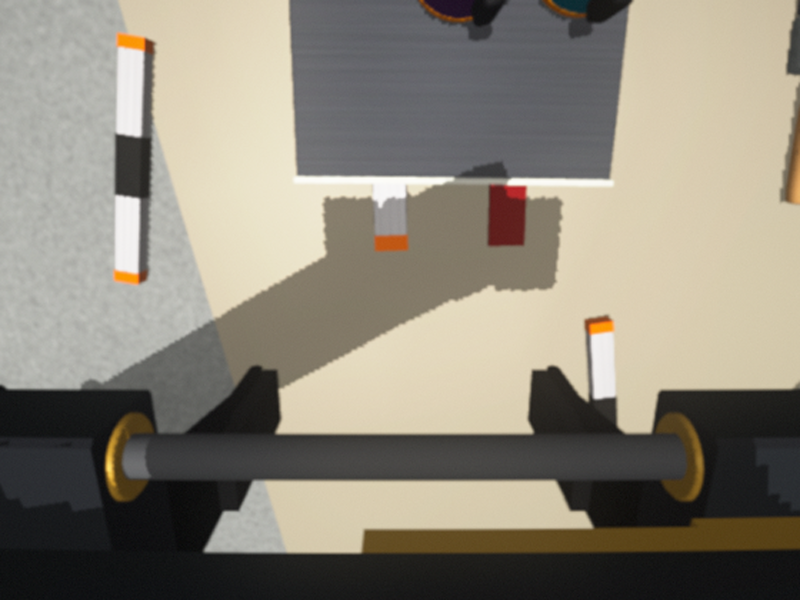

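Wrist view: the bar's free end runs from the cap's outer corners (375,249)/(407,249) to the shelf front at about (374,184)/(406,184). It looks parallel to the tool x axis.

```bash
python3 - <<'E'
from h import *
s=.7
for q in[(375,249),(407,249),(374,187),(406,187)]: print(at('w1',q[0]*s,q[1]*s,.02))
e=(at('w1',375*s,249*s,.02)+at('w1',407*s,249*s,.02))/2; g=e+np.array([.19,.982,0])*.025; g[2]=.005
for q in [(295,182),(612,184)]: print('front',at('w1',q[0]*s,q[1]*s,.046))
p=ctrl.get_state()['position']; print(e,g,tool(g-p))
E
```

```text
[0.4202 0.1643 0.02  ]
[0.4445 0.1598 0.02  ]
[0.4288 0.2104 0.02  ]
[0.4523 0.206  0.02  ]
front [0.3769 0.2251 0.046 ]
front [0.595  0.1832 0.046 ]
[0.43235 0.16205 0.02   ] [0.4371 0.1866 0.005 ] [ 36.8  -8.3 247.1]
```

```bash
python3 -m crank '[[[18.4,-4.2,35,0,-1],[18.4,-4.1,35,0,-1],[0,0,35,0,-1],[0,0,35,0,-1],[0,0,35,0,-1],[0,0,30,0,-1],[0,0,15,0,-1],[0,0,15,0,-1],[0,0,12,0,-1],[0,0,0,0,-1]]]'
python3 -m crank '[[[0,0,0,0,1],[0,0,0,0,1],[0,0,0,0,1],[0,0,0,0,1],[0,0,0,0,1],[0,0,0,0,1],[0,0,0,0,1],[0,0,0,0,1]]]' 30
```

```text
time: 4.15
position: [0.4361, 0.1861, 0.0032]
tool_rot: [-2.423, -1.996, 0.006]
ft_force: [-0.5, -0.4, 0.0]
grip_width: 1.002
grip_force: 0.0
time: 4.82
position: [0.4381, 0.1868, 0.0056]
tool_rot: [2.423, 1.999, 0.0]
ft_force: [0.0, -0.0, 0.4]
grip_width: 0.476
grip_force: 0.0
```

```bash
python3 -m crank '[[[0,0,0,0,1],[0,0,0,0,1],[0,0,0,0,1],[0,0,0,0,1],[0,0,0,0,1],[0,0,0,0,1],[0,0,0,0,1],[0,0,0,0,1]]]' 30
```

```text
time: 5.48
position: [0.4376, 0.1869, 0.0054]
tool_rot: [-2.423, -1.999, 0.001]
ft_force: [-4.2, -0.2, 2.5]
grip_width: 0.285
grip_force: 29.5
```

```bash
python3 -m crank '[[[-7,0,0,0,1],[-12,0,0,0,1],[-12,0,0,0,1],[-12,0,0,0,1],[-12,0,0,0,1],[-10,0,0,0,1]]]' 
python3 -m crank '[[[-6,4.5,0,-0.0375,1],[-6,4.5,0,-0.0375,1],[-6,4.5,0,-0.0375,1],[-6,4.5,0,-0.0375,1],[-6,4.5,0,-0.0375,1],[-6,4.5,0,-0.0375,1],[-6,4.5,0,-0.0375,1],[-6,4.5,0,-0.0375,1]]]'
```

```text
time: 5.98
position: [0.4262, 0.1218, 0.0055]
tool_rot: [2.423, 1.998, 0.002]
ft_force: [-0.3, 0.2, -1.5]
grip_width: 0.29
grip_force: 29.4
time: 6.65
position: [0.4593, 0.0721, 0.0054]
tool_rot: [2.095, 2.339, 0.001]
ft_force: [-0.2, 0.0, -1.8]
grip_width: 0.287
grip_force: 29.5
```

```bash
python3 -m crank '[[[-11,0,0,0,1],[-12,0,0,0,1],[-12,0,0,0,1],[-12,0,0,0,1],[-12,0,0,0,1],[-12,0,0,0,1],[-12,0,0,0,1],[-12,0,0,0,1],[-12,0,0,0,1],[-5,0,0,0,1]]]'
python3 - <<'E'
from h import *
snap('side','b3'); i=cv2.imread('pics/b3.png'); cv2.imwrite('pics/b32.png',cv2.resize(i[120:330,100:380],(800,600),interpolation=cv2.INTER_CUBIC))
E
```

```text
time: 7.48
position: [0.471, -0.0406, 0.0054]
tool_rot: [2.099, 2.336, -0.0]
ft_force: [0.8, 0.9, -1.6]
grip_width: 0.291
grip_force: 29.5
```

View pics/b32.png

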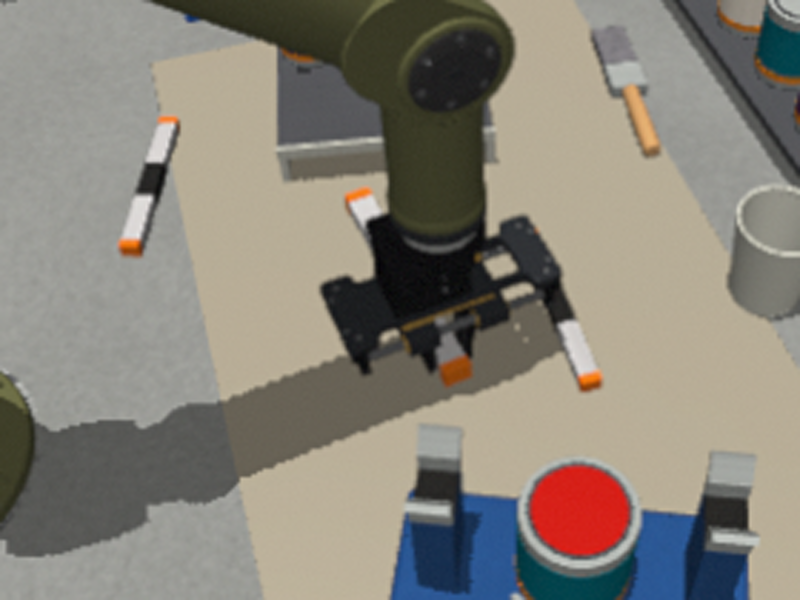

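The bar is out: its inner end at crop (360,197) is clear of the shelf front. The cap is at (455,370), just past the fingers, so I'll release it here.

```bash
python3 -m crank '[[[0,0,0,0,-0.2],[0,0,0,0,-0.2],[0,0,0,0,-0.2],[0,0,0,0,-0.2],[0,0,0,0,-0.2],[0,0,0,0,-0.2],[0,0,0,0,-0.2],[0,0,0,0,-0.2]]]'
python3 -m crank '[[[0,0,-10,0,-0.2],[0,0,-25,0,-0.2],[0,0,-35,0,-0.2],[0,0,-35,0,-0.2],[0,0,-35,0,-0.2],[0,0,-35,0,-0.2],[0,0,-15,0,-0.2],[0,0,0,0,-0.2],[0,0,0,0,-0.2]]]'
python3 - <<'E'
from h import *
snap('wrist','w2'); s=ctrl.get_state(); print(R.from_rotvec(s['tool_rot']).as_matrix().round(3))
i=cv2.imread('pics/w2.png'); cv2.imwrite('pics/w22.png',cv2.resize(i,(800,600),interpolation=cv2.INTER_CUBIC))
E
```

```text
time: 8.2
position: [0.4708, -0.0381, 0.0055]
tool_rot: [2.097, 2.339, -0.0]
ft_force: [0.5, 0.2, -0.7]
grip_width: 0.594
grip_force: 0.0
time: 8.95
position: [0.4713, -0.0382, 0.1968]
tool_rot: [2.095, 2.337, 0.001]
ft_force: [0.7, -0.9, -0.2]
grip_width: 0.603
grip_force: 0.0
[[-0.109  0.994 -0.   ]
 [ 0.994  0.109 -0.   ]
 [-0.    -0.    -1.   ]]
```

View pics/w22.png

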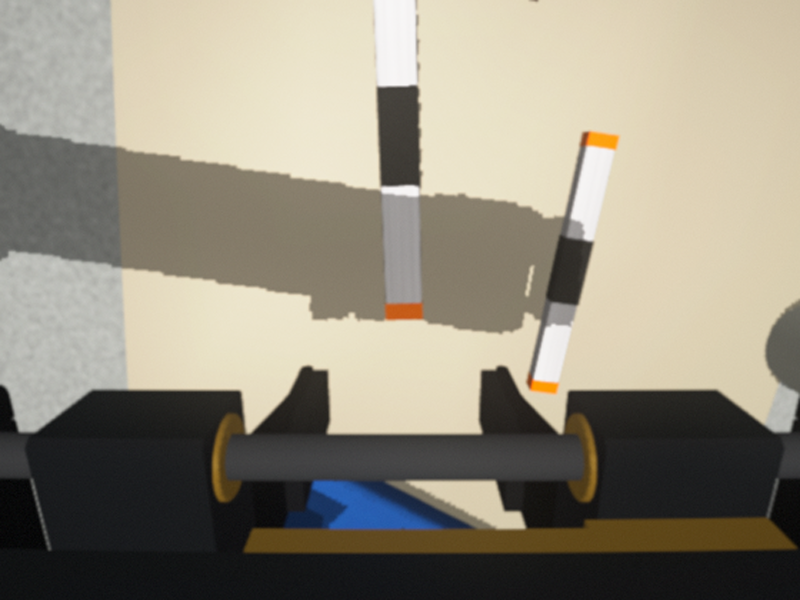

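Wrist view: the bar lies flat and free. The black band corners are (378,87), (418,87), (383,186) and (420,185), and the end face is at (386..423,318).

```bash
python3 - <<'E'
from h import *
s=.7
A=[at('w2',a*s,b*s,.02) for a,b in[(378,87),(418,87),(383,186),(420,185),(386,318),(423,318)]]
for a in A: print(a)
t,b,e=(A[0]+A[1])/2,(A[2]+A[3])/2,(A[4]+A[5])/2
ax=(t-e)/np.linalg.norm(t-e); c=.5*(t+b); c2=e+.12*ax; print(ax,'yaw',np.arctan2(-ax[0],ax[1]),c,c2)
g=(c+c2)/2; g[2]=.0045
p=ctrl.get_state()['position']; print(g,tool(g-p))
E
```

```text
[0.4443 0.0802 0.02  ]
[0.4687 0.0829 0.02  ]
[0.4532 0.0216 0.02  ]
[0.4768 0.0248 0.02  ]
[ 0.464  -0.0668  0.02  ]
[ 0.4894 -0.064   0.02  ]
[-0.13618112  0.99068396  0.        ] yaw 0.13660559424211907 [0.46075  0.052375 0.02    ] [0.46035827 0.05348207 0.02      ]
[0.46055413 0.05292854 0.0045    ] [ 91.7   0.2 190.8]
```

```bash
python3 -m crank '[[[31,0,15,0,-0.2],[31,0,30,0,-0.2],[29.7,0.2,35,0,-0.2],[0,0,30,-0.027,-0.2],[0,0,25,0,-0.2],[0,0,20,0,-0.2],[0,0,15,0,-0.2],[0,0,12,0,-0.2],[0,0,9,0,-0.2],[0,0,0,0,-0.2]]]'
python3 -m crank '[[[0,0,0,0,1],[0,0,0,0,1],[0,0,0,0,1],[0,0,0,0,1],[0,0,0,0,1],[0,0,0,0,1],[0,0,0,0,1],[0,0,0,0,1],[0,0,0,0,1],[0,0,0,0,1]]]' 40
```

```text
time: 9.83
position: [0.4594, 0.0492, 0.0066]
tool_rot: [-2.063, -2.365, 0.004]
ft_force: [-0.9, -1.3, -0.3]
grip_width: 0.599
grip_force: 0.0
time: 10.67
position: [0.461, 0.0489, 0.0092]
tool_rot: [-2.065, -2.367, 0.002]
ft_force: [-4.2, -1.0, 6.3]
grip_width: 0.281
grip_force: 40.0
```

```bash
python3 -m crank '[[[0,0,0,0,0],[0,0,0,0,0],[0,0,0,0,0],[0,0,0,0,0],[2,0,2,0,0],[2,0,2,0,0],[0,0,0.5,0,0],[0,0,0,0,0],[0,0,0,0,0]]]'
python3 -m crank '[[[0,0,0,0,1],[0,0,0,0,1],[0,0,0,0,1],[0,0,0,0,1],[0,0,0,0,1],[0,0,0,0,1],[0,0,0,0,1],[0,0,0,0,1],[0,0,0,0,1]]]' 40
```

```text
time: 11.42
position: [0.4608, 0.0533, 0.0041]
tool_rot: [-2.065, -2.367, 0.0]
ft_force: [0.7, 0.1, 0.1]
grip_width: 0.502
grip_force: 0.0
time: 12.17
position: [0.4609, 0.0531, 0.0043]
tool_rot: [2.065, 2.367, -0.0]
ft_force: [-0.9, 0.1, 0.6]
grip_width: 0.285
grip_force: 40.0
```

```bash
python3 -m crank '[[[0,0,-5,0,1],[0,0,-15,0,1],[0,0,-25,0,1],[0,0,-30,0,1],[0,0,-30,0,1],[0,0,-30,0,1],[0,0,-30,0,1],[0,0,-30,0,1],[0,0,-25,0,1],[0,0,-15,0,1]]]'
python3 -m crank '[[[0,0,0,-0.05,1],[0,0,0,-0.1,1],[0,0,0,-0.11,1],[0,0,0,-0.11,1],[0,0,0,-0.11,1],[0,0,0,-0.11,1],[0,0,0,-0.11,1],[0,0,0,-0.11,1],[0,0,0,-0.11,1],[0,0,0,-0.086,1]]]'
python3 - <<'E'
from h import *
s=ctrl.get_state(); M=R.from_rotvec(s['tool_rot']).as_matrix(); print(s['position'],np.arctan2(M[1,0],M[0,0]),s['joint_positions'].round(2),tool(np.array([.498,-.28,.234])-s['position']))
E
```

```text
time: 13.0
position: [0.4617, 0.0536, 0.2423]
tool_rot: [2.063, 2.365, 0.003]
ft_force: [1.2, -0.6, -2.8]
grip_width: 0.286
grip_force: 40.0
time: 13.83
position: [0.4604, 0.0534, 0.239]
tool_rot: [-0.659, -3.071, 0.0]
ft_force: [0.7, -0.4, -2.6]
grip_width: 0.28
grip_force: 40.0
[0.46041583 0.05342237 0.23898952] 2.7186759787253285 [ 0.59 -0.08 -0.72  1.84 -0.05  1.36  1.03] [-171.1 -288.6    5. ]
```

```bash
python3 -m crank '[[[-8,-13,0,0,1],[-16,-27,0,0,1],[-18,-31,0,0,1],[-18,-31,0,0,1],[-18,-31,0,0,1],[-18,-31,0,0,1],[-18,-31,0,0,1],[-18,-31,0,0,1],[-18,-31,0,0,1],[-14,-22,0,0,1]]]' >/dev/null
python3 -m crank '[[[-7,-9,0,0,1],[0,0,0,0,1],[0,0,0,0,1],[0,0,0,0,1]]]'
python3 - <<'E'
from h import *
snap('scene','a4');snap('side','b4'); s=ctrl.get_state(); M=R.from_rotvec(s['tool_rot']).as_matrix(); print(s['position'],np.arctan2(M[1,0],M[0,0]),s['joint_positions'].round(2))
def c(n,u,v,w,h):
    i=cv2.imread(f'pics/{n}.png')[v:v+h,u:u+w]; o=cv2.resize(i,(400,300),interpolation=cv2.INTER_CUBIC)
    return o
m=np.vstack([np.hstack([c('a4',185,80,120,90),c('b4',230,240,140,105)])]*1)
cv2.imwrite('pics/m4.png',cv2.resize(np.hstack([m]),(800,300)))
E
```

```text
time: 15.0
position: [0.497, -0.2775, 0.2392]
tool_rot: [-0.664, -3.07, -0.002]
ft_force: [-0.2, 0.6, -1.8]
grip_width: 0.282
grip_force: 40.0
[ 0.49713122 -0.27763043  0.23953388] 2.715947733011134 [ 0.84  0.17 -0.43  1.62  0.07  1.37  1.55]
```

View pics/m4.png

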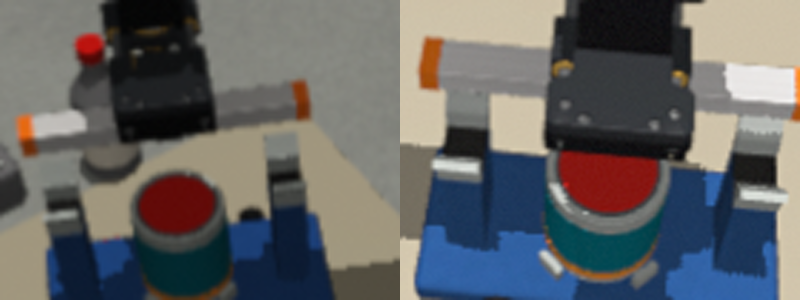

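The bar is level above the cradle in both views and roughly over the forks. To get a precise cradle pose, I'll fit the base outline, using the blue mask from both initial pictures.

```bash
cat > fit.py <<'E'
from h import *
from scipy.optimize import minimize
K=4; D={}
for n in 'ab':
    i=cv2.resize(cv2.imread(f'pics/{n}.png'),None,fx=K,fy=K,interpolation=cv2.INTER_CUBIC); h=cv2.cvtColor(i,cv2.COLOR_BGR2HSV)
    D[n]=((h[...,0]>104)&(h[...,0]<122)&(h[...,1]>150)).astype(np.uint8)
def hull(n,p,X,Y,z0,z1):
    c,s=np.cos(p[2]),np.sin(p[2])
    q=np.array([proj(n,(p[0]+c*x-s*y,p[1]+s*x+c*y,z)) for x in X for y in Y for z in(z0,z1)])
    q=((q+.5)*K-.5); return cv2.convexHull((q*16).astype(np.int32))
def ren(n,p,parts):
    m=np.zeros_like(D[n])
    for a in parts: cv2.fillConvexPoly(m,hull(n,p,*a),1,shift=4)
    return m
base=[((-.135,.135),(-.06,.06),0,.035)]
ex=[((-.05,.05),(-.05,.05),.03,.15),((-.12,-.08),(-.045,.045),.03,.2),((.08,.12),(-.045,.045),.03,.2)]
p0=np.array([.498,-.28,-.428])
W={}
for n in 'ab':
    w=1-ren(n,p0,ex); roi=cv2.dilate(ren(n,p0,base),np.ones((41,41))); W[n]=w*roi
def cost(p,ns='ab'): return sum(((ren(n,p,base)^D[n])*W[n]).sum() for n in ns)
for ns in('a','b','ab'):
    r=minimize(lambda d:cost(p0+d*[.01,.01,.05],ns),np.zeros(3),method='Nelder-Mead',options=dict(initial_simplex=[[0,0,0],[1,0,0],[0,1,0],[0,0,1]]))
    p=p0+r.x*[.01,.01,.05]; print(ns,p.round(4),r.fun,cost(p0,ns))
rows=[]
for n,(u,v,w,h) in(('a',(190,85,120,110)),('b',(230,255,140,128))):
    i=cv2.resize(cv2.imread(f'pics/{n}.png'),None,fx=K,fy=K,interpolation=cv2.INTER_CUBIC)
    L=base+[((x-.015,x+.015),(y,),.177,.177) for x in(-.1,.1) for y in(-.028,.028)]+[((x-.015,x+.015),(-.0165,.0165),.142,.142) for x in(-.1,.1)]
    for a in L: cv2.polylines(i,[hull(n,p,*a)],True,(0,255,255),1,shift=4)
    rows.append(cv2.resize(i[v*K:(v+h)*K,u*K:(u+w)*K],(400,366)))
cv2.imwrite('pics/fit.png',cv2.resize(np.hstack(rows),(800,366)))
E
python3 fit.py
```

```text
a [ 0.4918 -0.2904 -0.4324] 2321.0 5787
b [ 0.5016 -0.2753 -0.4346] 4087.0 8746
ab [ 0.5017 -0.2756 -0.4353] 11614.0 14533
```

View pics/fit.png

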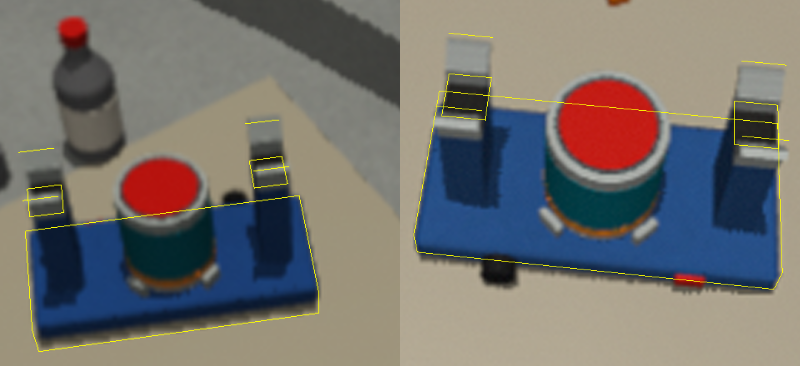

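The single-camera fits are shifted in opposite directions along their own views. Correcting for that gives a seat at about (0.498, -0.280) with yaw -0.433, which agrees with the lid and the cheeks. I'll correct and descend slowly, watching the force.

```bash
python3 -m crank '[[[-0.8,-1.1,5,0.004,1],[-0.8,-1.1,8,0.003,1],[0,0,8,0,1],[0,0,8,0,1],[0,0,8,0,1],[0,0,8,0,1],[0,0,6,0,1],[0,0,4,0,1],[0,0,0,0,1],[0,0,0,0,1]]]'
python3 -m crank '[[[0,0,4,0,1],[0,0,4,0,1],[0,0,4,0,1],[0,0,4,0,1],[0,0,0,0,1],[0,0,0,0,1]]]'
```

```text
time: 15.93
position: [0.4972, -0.2825, 0.1842]
tool_rot: [-0.679, -3.067, -0.0]
ft_force: [-0.5, -0.3, -2.6]
grip_width: 0.284
grip_force: 40.0
time: 16.43
position: [0.497, -0.2824, 0.1679]
tool_rot: [-0.679, -3.067, -0.0]
ft_force: [0.3, 0.3, -1.8]
grip_width: 0.281
grip_force: 40.0
```

```bash
python3 -m crank '[[[0,1,0,0,1],[0,1,0,0,1],[0,0,0,0,1],[0,0,0,0,1]]]'
python3 - <<'E'
from h import *
snap('scene','a5');snap('side','b5')
def c(n,u,v,w,h): return cv2.resize(cv2.imread(f'pics/{n}.png')[v:v+h,u:u+w],(400,300),interpolation=cv2.INTER_CUBIC)
m=np.vstack([np.hstack([c('a5',195,105,40,30),c('a5',255,95,40,30)]),np.hstack([c('b5',230,260,48,36),c('b5',335,265,48,36)])])
cv2.imwrite('pics/m5.png',m)
E
```

```text
time: 16.77
position: [0.4983, -0.2806, 0.1685]
tool_rot: [0.679, 3.067, -0.0]
ft_force: [0.3, -0.5, -1.9]
grip_width: 0.284
grip_force: 40.0
```

View pics/m5.png

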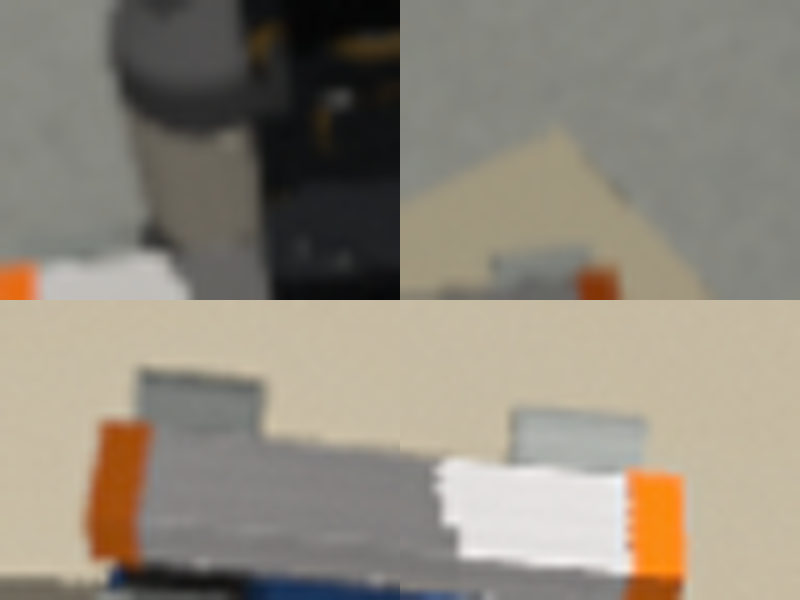

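The bar overhangs both posts' cheeks about equally (45 px left, 39 px right in the side view) and sits between the cheeks. Continuing down gently.

```bash
python3 -m crank '[[[0,0,4,0,1],[0,0,4,0,1],[0,0,4,0,1],[0,0,3,0,1],[0,0,2,0,1],[0,0,0,0,1],[0,0,0,0,1]]]'
```

```text
time: 17.45
position: [0.498, -0.2806, 0.1511]
tool_rot: [-0.679, -3.067, -0.0]
ft_force: [0.5, 0.2, -1.5]
grip_width: 0.284
grip_force: 40.0
```

```bash
python3 -m crank '[[[0,0,1,0,1],[0,0,1,0,1],[0,0,1,0,1],[0,0,1,0,1],[0,0,0,0,1],[0,0,0,0,1],[0,0,0,0,1]]]'
```

```text
time: 18.03
position: [0.4981, -0.2807, 0.1473]
tool_rot: [0.679, 3.067, -0.0]
ft_force: [-0.3, -0.8, -2.9]
grip_width: 0.283
grip_force: 40.0
```

```bash
python3 -m crank '[[[0,0,0.7,0,1],[0,0,0.7,0,1],[0,0,0,0,1],[0,0,0,0,1],[0,0,0,0,1]]]'; python3 -m crank '[[[0,0,0.7,0,1],[0,0,0,0,1],[0,0,0,0,1]]]'
```

```text
time: 18.45
position: [0.4982, -0.2807, 0.1464]
tool_rot: [0.679, 3.067, -0.001]
ft_force: [-0.7, -0.1, 2.5]
grip_width: 0.285
grip_force: 40.0
time: 18.7
position: [0.4982, -0.2807, 0.1463]
tool_rot: [0.679, 3.067, -0.001]
ft_force: [-2.7, 1.5, 5.8]
grip_width: 0.286
grip_force: 40.0
```

Contact at the expected height (force rises to +5.8 N from -2.9 N). Releasing and rising.

```bash
python3 -m crank '[[[0,0,0,0,-0.1],[0,0,0,0,-0.1],[0,0,0,0,-0.1],[0,0,0,0,-0.1],[0,0,0,0,-0.1],[0,0,0,0,-0.1],[0,0,0,0,-0.1],[0,0,0,0,-0.1]]]'; python3 -m crank '[[[0,0,-5,0,-0.1],[0,0,-10,0,-0.1],[0,0,-20,0,-0.1],[0,0,-30,0,-0.1],[0,0,-30,0,-0.1],[0,0,-20,0,-0.1],[0,0,0,0,-0.1],[0,0,0,0,-0.1]]]'
python3 - <<'E'
from h import *
snap('scene','a6');snap('side','b6')
def c(n,u,v,w,h): return cv2.resize(cv2.imread(f'pics/{n}.png')[v:v+h,u:u+w],(400,300),interpolation=cv2.INTER_CUBIC)
m=np.vstack([np.hstack([c('a6',185,85,120,90),c('b6',230,255,160,120)])])
cv2.imwrite('pics/m6.png',m)
E
```

```text
time: 19.37
position: [0.4981, -0.2807, 0.1451]
tool_rot: [-0.679, -3.067, 0.0]
ft_force: [-0.2, -0.5, 0.2]
grip_width: 0.548
grip_force: 0.0
time: 20.03
position: [0.499, -0.281, 0.2626]
tool_rot: [0.678, 3.064, -0.002]
ft_force: [-0.3, -0.2, -1.6]
grip_width: 0.549
grip_force: 0.0
```

View pics/m6.png

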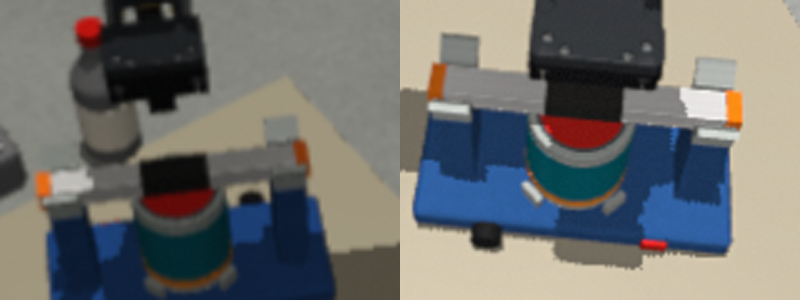

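The bar rests in both forks, with its ends at (437,85) and (735,108) in the side crop. The band is centred over the can and the gripper is clear above.

```bash
python3 -c "
from bench import job
print(job.close_job())"
```

```text
the job is handed in; nothing more can be done
None
```

The bar was drawn out from under the shelf, set down flat on the bench and released, then laid centred in both forks of the cradle. The job is handed in at about 20 s of the 50 s, with no verdict returned.

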